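# Make up two gift trays from mixed stock

## Robot

A 6-joint arm with a two-finger parallel gripper is mounted at the origin on the work surface. World frame = base frame: x ahead of the robot, y to its left, z up, the work surface at z = 0. Lengths are in mm, angles in rad, forces in N, time in s.
With the tool pointing down it reaches from about 350 to 725 mm from the base axis. Payload 4.3 kg.
Tool frame: the origin (TCP) lies on the centre line of the jaws, within the pads' length; the fingertips stand 22 mm ahead of it and the grasp point (between the pads) lies 3 mm ahead of it; z points along the fingers, y is the line along which they close (so a half turn about z gives the same grasp; the last joint's range is limited). The gripper opens to 85 mm and grips with 20 to 120 N. Pads are 22 mm wide; open, the fingers measure 114 mm over their backs; the gripper's body (76 mm by 85 mm) begins 54 mm behind the grasp point. The pads swing forward as they close: fully open they stand 13 mm farther back than shut.
Start: joints at [-1.298, 0.377, 0.081, 1.274, 0, 1.46], TCP at [214.787, -533.415, 253.329] pointing down, gripper open.
Joint ranges: [-2.72, 2.72], [-0.84, 1.66], [-1.02, 1.22], [-1.77, 2.12], [-1.37, 1.28], [-3.14, 3.14]. Speed limits (rad/s): [2.57, 2.57, 3.14, 3.14, 3.14, 3.14].

## Interface

Orientations are given as a rotation vector (axis times angle).
In Python, from rig import manip, grab_frame, close_job gives the robot as it stands. The module is installed in compiled form; this text tells all that it offers.
- The arm moves only by the tool arm_command, never from a script. Its arguments are lists of equal length, an entry for each row: "travel": the shift along the tool's x, y, z in units of 30 mm (1.0 is 30 mm), a list of three; "turn": the turn about the tool's z in degrees; "grip": the closure, from 0 (fully open) to 1 (shut). In form: {"travel": [[x, y, z], ...], "turn": [turn, ...], "grip": [grip, ...]}. A call has 1 to 20 rows; each row is the pose to reach, as a shift and turn from the pose commanded when the call began, along the tool's axes at that moment; what a row does not reach only later rows make up. A row lasts 1/12 s, in which the tool goes at most 41.7 mm and 7.16 degrees, less where a joint would pass 70% of its speed; a pose out of reach is approached as far as the arm can. A call with a gripper value outside its range is refused whole. The fingers move at their own pace and stop on an object; "grip_force" is the grip in N (left out, the last holds). Time passes only in rows, so rows that repeat a pose let the fingers close. It gives the time, the measured TCP pose, the force, the opening and the grip force at its end, in the units of the state.
- manip.get_state(): the state, without advancing time (a new reading comes with each control period).
- grab_frame(name): name is "scene" or "top"; returns a dict with "pixels" (480x640x3 uint8, red, green, blue), "z_map" (480x640 float32, mm along the optical axis (not along the pixel's ray), 0 where there is no reading), "fx", "fy", "cx", "cy" (pixels), "rvec" (rotation vector, rad) and "tvec" (3), from world to camera coordinates, as OpenCV has them. Camera axes: x right, y down, z forward; pixel columns grow to the right and rows downward; lengths in mm; the calibration is good to about 2 mm. A picture is of the moment at which its call begins.
- close_job(): hands the job in; it is judged then, once.
The state is a dict: "time": time; "joint_pos": joint angles; "joint_velocities": joint speeds; "tau": joint torques, N m; "tool_pos": TCP position; "tcp_rot": TCP orientation; "ft_force": force on the tool from outside, world axes, zero at the start; "ft_torque": the same for the moment, N m; "grip_width": opening from 0.0 (shut) to 1.0 (fully open); "gripper_force": force on a finger pad.
Only numpy, scipy, OpenCV 4.12 (cv2) and the standard library are available. Lean on these libraries where they do the work, as an engineer would, in place of code of your own. Each camera call takes 0.05 s, during which the arm holds its last target. There are 200 camera calls.

## Task

Make up the two gift trays from the stock on the packing table. In the three-place tray stand the tall canister in the middle, with the honey jar and the tea carton in the places either side of it (either way round), the carton square to the tray; in the two-place tray stand the short wide canister and the syrup bottle, one to each place. Set everything down upright without dropping it, and leave the slim tube and the flat tin where they are.

Things in the scene. Friction and masses are not known exactly. Their poses are not given: they have to be found in the camera images.
- trio_tray: Three-place gift tray of brown kraft board, 270 x 92 mm, open on top: three places in a row along its x, each 86 x 86 mm inside, centres at x = -89, 0 and +89 mm, y = 0. It is held fast to the table; origin at the centre of its underside, long axis = its x, width = its y, z up. Floor 3 mm thick, outer walls 30 mm high and 3 mm thick, partitions 24 mm high and 3 mm thick. It lies left or right of the stock, its long side pointing roughly away from the robot.
- duo_tray: Two-place gift tray of the same board, 181 x 92 mm: two places in a row along its x, each 86 x 86 mm inside, centres at x = -44.5 and +44.5 mm, y = 0. It is held fast to the table; origin at the centre of its underside, long axis = its x, width = its y, z up. Floor 3 mm thick, outer walls 30 mm high and 3 mm thick, partitions 24 mm high and 3 mm thick. It lies on the other side of the stock.
- tall_canister: Tall round paper canister, off-white with a small blue pull tab on its lid, 58 mm diameter, 124 mm high, 0.2 to 0.3 kg, standing upright. Origin: centre of its underside, z up.
- short_canister: Short wide round paper canister of the same make, 66 mm diameter, 74 mm high, 0.1 to 0.2 kg, standing upright. Origin: centre of its underside, z up.
- honey_jar: Amber glass honey jar with a broad brass-coloured lid as wide as the jar, 56 mm diameter, 78 mm high, 0.2 to 0.4 kg, standing upright. Origin: centre of its underside, z up.
- bottle: Squat green glass syrup bottle: body 54 mm diameter up to 76 mm, then a shoulder and a wooden stopper 32 mm wide; 104 mm high in all, 0.2 to 0.35 kg, standing upright. Origin: centre of its underside, z up.
- tea_carton: Upright rectangular folding carton of brown board with a paper band, 60 mm along its x, 44 mm along its y, 85 mm high, about 0.1 kg; stands at any yaw. Origin: centre of its underside, z up.
- slim_tube: Slim round paper tube with a blue tab, 40 mm diameter, 100 mm high, standing upright. Not wanted in these trays; stays where it is. Origin: centre of its underside, z up.
- flat_tin: Flat round dark steel tin, 72 mm diameter, 32 mm high. Not wanted in these trays; stays where it is. Origin: centre of its underside, z up.
Not all that is in view belongs to the job. What is shaped like the tall_canister but red is not meant. What is shaped like the bottle but pink is not meant.

How it is judged (in metres and radians):
At the end, for the whole second after the job is handed in: Five things stand upright (0.08 rad), released, at rest, on the tray floors, within 20 mm of their places' centres along each tray axis: tall canister mid-trio, jar and carton (square within 0.25 rad) at its ends, short canister and bottle in the duo; slim tube and flat tin left standing (x of tall_canister in the frame of trio_tray between -0.02 and 0.02 m and y of tall_canister in the frame of trio_tray between -0.02 and 0.02 m and ((x of honey_jar in the frame of trio_tray between 0.069 and 0.109 m and y of honey_jar in the frame of trio_tray between -0.02 and 0.02 m and x of tea_carton in the frame of trio_tray between -0.109 and -0.069 m and y of tea_carton in the frame of trio_tray between -0.02 and 0.02 m) or (x of honey_jar in the frame of trio_tray between -0.109 and -0.069 m and y of honey_jar in the frame of trio_tray between -0.02 and 0.02 m and x of tea_carton in the frame of trio_tray between 0.069 and 0.109 m and y of tea_carton in the frame of trio_tray between -0.02 and 0.02 m)) and ((x of short_canister in the frame of duo_tray between 0.0245 and 0.0645 m and y of short_canister in the frame of duo_tray between -0.02 and 0.02 m and x of bottle in the frame of duo_tray between -0.0645 and -0.0245 m and y of bottle in the frame of duo_tray between -0.02 and 0.02 m) or (x of short_canister in the frame of duo_tray between -0.0645 and -0.0245 m and y of short_canister in the frame of duo_tray between -0.02 and 0.02 m and x of bottle in the frame of duo_tray between 0.0245 and 0.0645 m and y of bottle in the frame of duo_tray between -0.02 and 0.02 m)) and (angle between the x axis of tea_carton and the x axis of trio_tray, either way round below 0.25 rad or angle between the x axis of tea_carton and the x axis of trio_tray, either way round above 1.32 rad) and z of each of tall_canister, honey_jar, tea_carton in the frame of trio_tray below 0.007 m and angle between each of tall_canister, honey_jar, tea_carton, short_canister, bottle's own z axis and vertical below 0.08 rad and linear speed of each of tall_canister, honey_jar, tea_carton, short_canister, bottle below 0.02 m/s and z of each of short_canister, bottle in the frame of duo_tray below 0.007 m and angle between each of slim_tube, flat_tin's own z axis and vertical below 0.1 rad); the robot touches nothing.
It fails at once if the slim tube was moved more than 25 mm (distance of slim_tube from where it was at the start of the episode above 0.025 m).
It fails at once if the flat tin was moved more than 25 mm (distance of flat_tin from where it was at the start of the episode above 0.025 m).
It fails at once if one of the five things was let fall (loose and falling at over 0.7 m/s, a drop of about 25 mm) ((linear speed of tall_canister above 0.7 m/s and contact force between tall_canister and the fingers below 0.1 N) or (linear speed of short_canister above 0.7 m/s and contact force between short_canister and the fingers below 0.1 N) or (linear speed of honey_jar above 0.7 m/s and contact force between honey_jar and the fingers below 0.1 N) or (linear speed of bottle above 0.7 m/s and contact force between bottle and the fingers below 0.1 N) or (linear speed of tea_carton above 0.7 m/s and contact force between tea_carton and the fingers below 0.1 N)).
It also fails if it takes over 122 s, if anything falls off the work surface, if the arm or the gripper's body presses on something with over 40 N, if the wrist force passes 120 N, or if a joint passes its speed limit or range.

## Working session

There is one attempt and no reset: what is moved stays moved. The work goes in short steps, Python scripts to look and compute and a tool call to move; the robot and the scene stay as the last step left them, time stands still between calls to the robot, and variables do not carry over. Pictures are saved under pics/ and viewed, at most 14 in all, crops included, and the job is handed in when it is done.

Besides the shell and the picture viewer there is one more tool, called in YAML: its name, and indented under it one key for each argument. arm_command: Moves the arm, as the interface text tells. Its arguments: {"type":"object","properties":{"travel":{"type":"array","items":{"type":"array","items":{"type":"number"}}},"turn":{"type":"array","items":{"type":"number"}},"grip":{"type":"array","items":{"type":"number"}},"grip_force":{"type":"number"}},"required":["travel","turn","grip"]}

```bash
mkdir -p pics; cat > h.py <<'E'
import numpy as np, cv2
from rig import manip, grab_frame, close_job
def snap(n,fn=None):
    f=grab_frame(n)
    if fn: cv2.imwrite('pics/'+fn,f['pixels'][:,:,::-1])
    return f
def cloud(f):
    R=cv2.Rodrigues(np.array(f['rvec'],float))[0]; t=np.array(f['tvec'],float).ravel()
    z=f['z_map'].astype(float); v,u=np.mgrid[:480,:640]
    P=np.stack([(u-f['cx'])/f['fx']*z,(v-f['cy'])/f['fy']*z,z],-1)
    W=(P-t)@R; W[z==0]=np.nan
    return W
E
python3 - <<'E'
from h import *
import pickle
for n in('top','scene'):
    f=snap(n,n+'0.png'); pickle.dump(f,open(n+'0.pkl','wb'))
    R=cv2.Rodrigues(np.array(f['rvec'],float))[0]; print(n,f['fx'],-R.T@np.array(f['tvec']).ravel(), R.round(2).tolist())
s=manip.get_state(); print(s)
E
```

```text
top 510.35417255768306 [ 473.86269185   -3.64306566 1051.46998845] [[0.02, -1.0, -0.02], [-0.99, -0.02, -0.13], [0.13, 0.02, -0.99]]
scene 502.07841538262943 [1116.53929326 -500.02098567  799.50058348] [[0.7, 0.72, -0.01], [0.52, -0.51, -0.69], [-0.5, 0.47, -0.73]]
{'time': 0.1, 'joint_pos': array([-1.29830081e+00,  3.77996514e-01,  7.98029756e-02,  1.27440116e+00,
        3.11744234e-07,  1.46050416e+00]), 'joint_velocities': array([ 0.00037696, -0.00208636,  0.00271201,  0.00022308,  0.00125564,
       -0.00053122]), 'tau': array([ 4.68726448e-04, -4.64694285e+01,  2.70582068e+01,  1.20345235e-02,
       -1.64482544e-04,  4.33319428e-06]), 'tool_pos': array([ 214.63356622, -532.86865022,  252.46739186]), 'tcp_rot': array([-3.08246754e+00, -5.97276242e-01,  2.28232348e-04]), 'ft_force': array([-0.37043128,  0.73547202,  0.06025963]), 'ft_torque': array([ 0.01876961,  0.03459544, -0.02856398]), 'gripper_force': 0.0, 'grip_width': 0.9962493932156562}
```

View pics/top0.png

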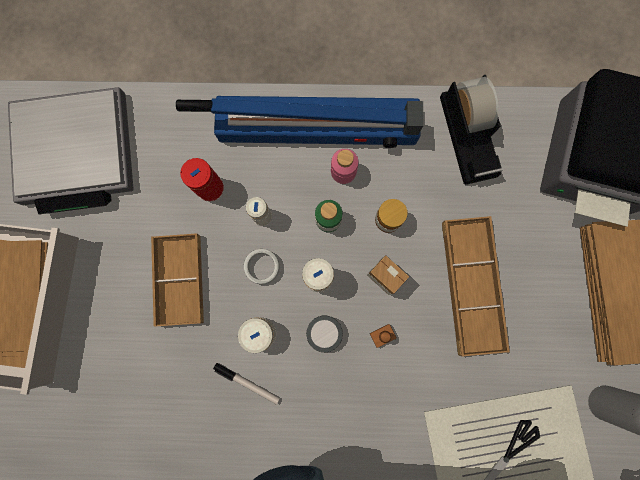

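View pics/scene0.png

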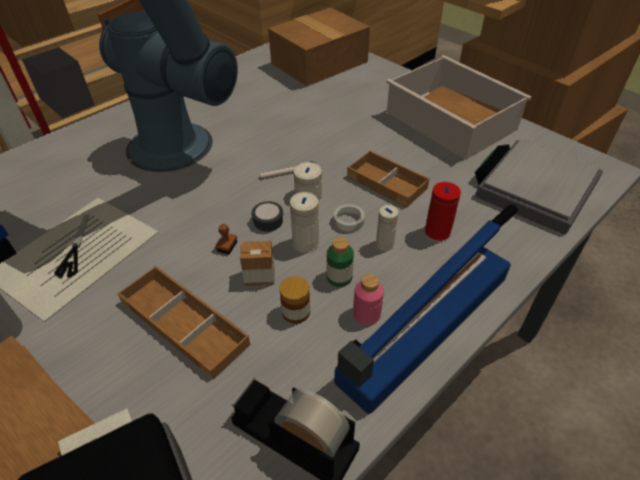

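Top view candidates:
- **Canisters:** tall is white at (318,274). Look-alikes are the short one (255,336), the slim tube (257,208) and the red one (200,178, not meant).
- **Bottle:** green at (329,215). The pink one (345,165) is not meant.
- **Honey jar:** (392,215).
- **Carton:** (390,275). The stamp (384,335) is clutter.
- **Flat tin:** (325,333). The ring (262,266) is clutter.
- **Trays:** duo (177,280), trio (476,286).

Next I'll check heights and widths.

```bash
cat > meas.py <<'E'
from h import *
import pickle
f=pickle.load(open('top0.pkl','rb')); W=cloud(f)
def top(name,u,v,r=32,band=8,zmax=200,zmin=None):
    m=np.zeros((480,640),np.uint8); cv2.circle(m,(u,v),r,1,-1)
    z=W[...,2]; ok=(m>0)&np.isfinite(z)&(z>15)
    h=np.percentile(z[cv2.circle(np.zeros((480,640),np.uint8),(u,v),4,1,-1)>0],50)
    k=(ok&(abs(z-h)<band)).astype(np.uint8)
    n,l=cv2.connectedComponents(k); lab=l[v,u] if l[v,u] else np.bincount(l[l>0]).argmax()
    p=W[l==lab][:,:2].astype(np.float32)
    c,rad=cv2.minEnclosingCircle(p); R=cv2.minAreaRect(p)
    print(name,'h',h.round(1),'circ',np.round(c,1),round(rad*2,1),'rect',np.round(R[0],1),np.round(R[1],1),round(R[2],1))
for a in [('tall',318,274),('short',255,336),('slim',257,207),('red',197,172),('honey',392,213),('bottle',328,211),('pink',345,158),('carton',390,275),('tin',325,333),('ring',262,266),('stamp',384,335)]: top(*a)
z=W[...,2]
for n,(u0,u1,v0,v1) in dict(duo=(145,208,225,332),trio=(435,515,210,362)).items():
    m=np.zeros((480,640),bool); m[v0:v1,u0:u1]=1; k=m&(z>20)&(z<36)
    R=cv2.minAreaRect(W[k][:,:2].astype(np.float32)); print(n,R)
    m=m&(z<10); 
E
python3 meas.py; python3 - <<'E'
import cv2
i=cv2.imread('pics/top0.png')[190:370,220:430]
cv2.imwrite('pics/crop0.png',cv2.resize(i,None,fx=3,fy=3,interpolation=2))
E
```

```text
tall h 125.7 circ [534.1  10.9] 57.7 rect [534.   10.6] [56.9 56.2] 64.9
short h 75.9 circ [418.4 128. ] 66.1 rect [418.6 127.6] [63.7 64.8] 2.0
slim h 101.7 circ [659.6 131.4] 39.9 rect [659.6 130.9] [38.9 37.9] 44.0
red h 125.6 circ [718.9 244.2] 58.8 rect [718.2 243.6] [56.3 57.1] 63.0
honey h 78.3 circ [ 658.1 -131.2] 56.1 rect [ 657.6 -131.1] [54.  54.4] 29.6
bottle h 104.3 circ [655.4  -6.9] 32.8 rect [655.4  -6.9] [32.7 28.4] 1.0
pink h 104.2 circ [758.4 -36.7] 32.2 rect [758.2 -36.8] [30.5 30.8] 64.5
carton h 86.5 circ [ 537.8 -123.8] 72.2 rect [ 538.5 -124.2] [60.  44.5] 48.6Traceback (most recent call last):
  File "meas.py", line 13, in <module>
    for a in [('tall',318,274),('short',255,336),('slim',257,207),('red',197,172),('honey',392,213),('bottle',328,211),('pink',345,158),('carton',390,275),('tin',325,333),('ring',262,266),('stamp',384,335)]: top(*a)
                                                                                                                                                                                                                ~~~^^^^
  File "meas.py", line 9, in top
    n,l=cv2.connectedComponents(k); lab=l[v,u] if l[v,u] else np.bincount(l[l>0]).argmax()
                                                              ~~~~~~~~~~~~~~~~~~~~~~~~~~^^
ValueError: attempt to get argmax of an empty sequence
```

View pics/crop0.png

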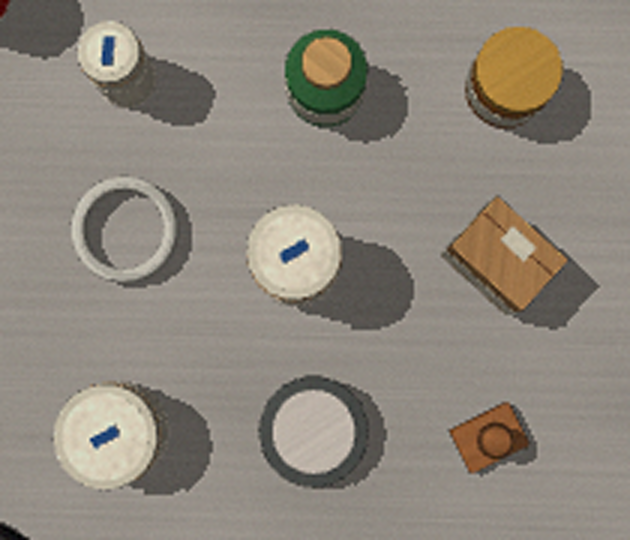

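The crop confirms the choice. The tall canister is at crop (294,252), Ø58 and 125 high; the short one is at (105,436), Ø66; the slim tube is at (110,52), Ø40. The green bottle, jar and carton also match. The tin has no depth reading in its middle.

```bash
sed -i "s/('tin',325,333),('ring',262,266)/('tin',310,333)/" meas.py; python3 - <<'E'
from h import *
exec(open('meas.py').read().split('for a in')[0]+"z=W[...,2]\nfor n"+open('meas.py').read().split('for n')[1])
for n,(u,v) in dict(tin=(325,333),ring=(262,266),stamp=(384,335)).items():
    m=cv2.circle(np.zeros((480,640),np.uint8),(u,v),30,1,-1)>0
    k=m&(z>12); p=W[k]; print(n,k.sum(),p[:,:2].min(0).round(),p[:,:2].max(0).round(),np.nanpercentile(p[:,2],95).round(1), np.isnan(z[m]).sum())
print(np.nanmedian(z[300:320,290:310]), np.nanmedian(z[240:250,160:190]), np.nanmedian(z[235:255,455:480]))
E
```

```text
duo ((523.4632568359375, 298.1768798828125), (181.66493225097656, 95.5870590209961), 5.159985542297363)
trio ((524.476318359375, -302.5770263671875), (269.9577941894531, 95.4102554321289), 6.468755722045898)
tin 1043 [388. -38.] [457.  33.] 35.8 7
ring 465 [519.  92.] [588. 162.] 27.5 16
stamp 372 [ 398. -144.] [443. -94.] 64.0 9
0.4628308364949971 3.726304098237401 3.5200910272867354
```

```bash
cat > plan.py <<'E'
from h import *
import sys
# args: x,y,z,yawdeg ...  prints travel units & turn relative to current pose
s=manip.get_state(); R=cv2.Rodrigues(np.array(s['tcp_rot'],float))[0]; p=np.array(s['tool_pos'])
yaw=np.degrees(np.arctan2(R[1,0],R[0,0]))
print('t',round(s['time'],2),'p',p.round(1),'yaw',yaw.round(1),'tilt',R[:,2].round(3),'w',round(s['grip_width'],3),'F',np.round(s['ft_force'],1),'g',round(s['gripper_force'],1),'j6',round(s['joint_pos'][5],2))
for a in sys.argv[1:]:
    q=np.array(a.split(','),float); d=R.T@(q[:3]-p)/30
    print(a,'->',d.round(2),'turn',round(-((q[3]-yaw+180)%360-180),1))
E
python3 plan.py 658,-131,253,185.8 658,-131,253,120
```

```text
t 0.1 p [ 214.6 -532.9  252.5] yaw 21.9 tilt [-0.     0.002 -1.   ] w 0.996 F [-0.4  0.7  0.1] g 0.0 j6 1.46
658,-131,253,185.8 -> [18.71 -6.91 -0.  ] turn -163.9
658,-131,253,120 -> [18.71 -6.91 -0.  ] turn -98.1
```

arm_command:
  travel:
    - [18.7,-6.9,0]
    - [18.7,-6.9,0]
    - [18.7,-6.9,0]
    - [18.7,-6.9,0]
    - [18.7,-6.9,0]
    - [18.7,-6.9,0]
    - [18.7,-6.9,0]
    - [18.7,-6.9,0]
    - [18.7,-6.9,0]
    - [18.7,-6.9,0]
    - [18.7,-6.9,0]
    - [18.7,-6.9,0]
    - [18.7,-6.9,0]
    - [18.7,-6.9,0]
    - [18.7,-6.9,0]
    - [18.7,-6.9,0]
    - [18.7,-6.9,0]
    - [18.7,-6.9,0]
    - [18.7,-6.9,0]
    - [18.7,-6.9,0]
  turn: [-120,-120,-120,-120,-120,-120,-120,-120,-120,-120,-120,-120,-120,-120,-120,-120,-120,-120,-120,-120]
  grip: [0,0,0,0,0,0,0,0,0,0,0,0,0,0,0,0,0,0,0,0]
  grip_force: 60

```text
time: 1.77
tool_pos: [657.6, -132.0, 253.0]
tcp_rot: [-1.028, -2.968, 0.0]
ft_force: [0.4, -0.5, -0.1]
grip_width: 1.0
gripper_force: 0.0
```

```bash
python3 plan.py 658,-131,120,185.8 658,-131,58,185.8
```

```text
t 1.77 p [ 657.6 -132.   253. ] yaw 141.8 tilt [-0.001  0.    -1.   ] w 1.0 F [ 0.4 -0.5 -0.1] g 0.0 j6 0.37
658,-131,120,185.8 -> [0.01 0.04 4.43] turn -44.0
658,-131,58,185.8 -> [0.01 0.04 6.5 ] turn -44.0
```

arm_command:
  travel:
    - [0,0,3]
    - [0,0,3]
    - [0,0,3]
    - [0,0,3]
    - [0,0,3]
    - [0,0,3]
    - [0,0,3]
    - [0,0,3.6]
    - [0,0,4.2]
    - [0,0,4.8]
    - [0,0,5.4]
    - [0,0,6]
    - [0,0,6.45]
    - [0,0,6.45]
    - [0,0,6.45]
  turn: [-44,-44,-44,-44,-44,-44,-44,-44,-44,-44,-44,-44,-44,-44,-44]
  grip: [0,0,0,0,0,0,0,0,0,0,0,0,0,0,0]

```text
time: 3.02
tool_pos: [656.9, -131.9, 59.2]
tcp_rot: [0.158, -3.136, -0.001]
ft_force: [0.0, -0.4, 0.0]
grip_width: 1.004
gripper_force: 0.0
```

arm_command:
  travel:
    - [0,0,0]
    - [0,0,0]
    - [0,0,0]
    - [0,0,0]
    - [0,0,0]
    - [0,0,0]
    - [0,0,0]
    - [0,0,0]
    - [0,0,-0.3]
    - [0,0,-1]
    - [0,0,-2]
    - [0,0,-3]
    - [0,0,-4]
    - [0,0,-4]
  turn: [0,0,0,0,0,0,0,0,0,0,0,0,0,0]
  grip: [1,1,1,1,1,1,1,1,1,1,1,1,1,1]

```text
time: 4.18
tool_pos: [660.9, -132.8, 187.2]
tcp_rot: [-0.162, 3.128, -0.006]
ft_force: [2.4, -0.4, -1.7]
grip_width: 0.634
gripper_force: 63.8
```

```bash
python3 plan.py 612.9,-292.6,180,186.5 612.9,-292.6,63,186.5; python3 - <<'E'
from h import *
snap('scene','s1.png')
E
```

```text
t 4.18 p [ 660.9 -132.8  187.2] yaw -174.1 tilt [ 0.01  -0.003 -1.   ] w 0.634 F [ 2.4 -0.4 -1.7] g 63.8 j6 -0.4
612.9,-292.6,180,186.5 -> [ 2.14 -5.13  0.24] turn -0.6
612.9,-292.6,63,186.5 -> [ 2.18 -5.12  4.14] turn -0.6
```

View pics/s1.png

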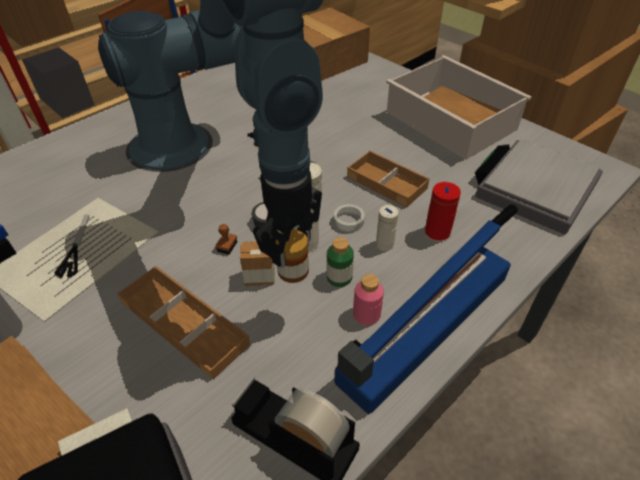

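Jar is held at pixel (293,255) and lifted.

arm_command:
  travel:
    - [0.5,-1.3,0]
    - [1,-2.6,0]
    - [1.5,-3.9,0]
    - [2,-5.18,0]
    - [2,-5.18,0]
    - [2,-5.18,0.6]
    - [2,-5.18,1.2]
    - [2,-5.18,1.8]
    - [2,-5.18,2.4]
    - [2,-5.18,2.9]
    - [2,-5.18,3.2]
    - [2,-5.18,3.3]
    - [2,-5.18,3.3]
    - [2,-5.18,3.3]
  turn: [-0.7,-0.7,-0.7,-0.7,-0.7,-0.7,-0.7,-0.7,-0.7,-0.7,-0.7,-0.7,-0.7,-0.7]
  grip: [1,1,1,1,1,1,1,1,1,1,1,1,1,1]

```text
time: 5.4
tool_pos: [614.4, -292.6, 81.1]
tcp_rot: [-0.182, 3.136, -0.0]
ft_force: [0.5, 0.2, -2.4]
grip_width: 0.638
gripper_force: 64.5
```

```bash
python3 plan.py 612.9,-292.6,63,186.5; python3 - <<'E'
from h import *
import pickle
f=snap('top'); W=cloud(f); z=W[...,2]
E
```

```text
t 5.4 p [ 614.4 -292.6   81.1] yaw -173.4 tilt [ 0. -0. -1.] w 0.638 F [ 0.5  0.2 -2.4] g 64.5 j6 -0.65
612.9,-292.6,63,186.5 -> [0.05 0.01 0.6 ] turn 0.1
```

arm_command:
  travel:
    - [0.05,0,0.2]
    - [0.05,0,0.4]
    - [0.05,0,0.55]
    - [0.05,0,0.6]
    - [0.05,0,0.6]
    - [0.05,0,0.6]
    - [0.05,0,0.6]
  turn: [0,0,0,0,0,0,0]
  grip: [1,1,1,1,1,1,1]

```text
time: 6.03
tool_pos: [612.9, -293.0, 64.8]
tcp_rot: [-0.182, 3.135, -0.002]
ft_force: [-4.3, 1.2, 9.2]
grip_width: 0.64
gripper_force: 65.5
```

```bash
python3 plan.py 538,-124,190,228.6
```

```text
t 6.03 p [ 612.9 -293.    64.8] yaw -173.4 tilt [ 0.001 -0.001 -1.   ] w 0.64 F [-4.3  1.2  9.2] g 65.5 j6 -0.65
538,-124,190,228.6 -> [ 1.82  5.88 -4.18] turn -42.0
```

Set down with contact. Release and retreat.

arm_command:
  travel:
    - [0,0,0]
    - [0,0,0]
    - [0,0,0]
    - [0,0,0]
    - [0,0,0]
    - [0,0,0]
    - [0,0,-0.5]
    - [0,0,-1.5]
    - [0,0,-2.5]
    - [0,0,-3.6]
    - [0,0,-4.2]
    - [0.4,1.3,-4.2]
    - [0.9,2.6,-4.2]
    - [1.4,3.9,-4.2]
    - [1.82,5.2,-4.2]
    - [1.82,5.88,-4.2]
    - [1.82,5.88,-4.2]
    - [1.82,5.88,-4.2]
    - [1.82,5.88,-4.2]
  turn: [0,0,0,0,0,0,0,0,0,0,0,-7,-14,-21,-28,-35,-42,-42,-42]
  grip: [0,0,0,0,0,0,0,0,0,0,0,0,0,0,0,0,0,0,0]
  grip_force: 35

```text
time: 7.62
tool_pos: [538.4, -123.9, 189.0]
tcp_rot: [-1.29, 2.864, -0.001]
ft_force: [0.3, 0.2, 0.2]
grip_width: 1.001
gripper_force: 0.0
```

```bash
python3 plan.py 538,-124,62,228.6; python3 - <<'E'
from h import *
f=snap('top','t2.png'); W=cloud(f); z=W[...,2]
m=(W[...,0]>580)&(W[...,0]<660)&(W[...,1]<-255)&(W[...,1]>-335)&(z>74)&(z<90)
p=W[m][:,:2].astype(np.float32); print('jar',cv2.minEnclosingCircle(p),np.median(z[m]))
E
```

```text
t 7.62 p [ 538.4 -123.9  189. ] yaw -131.5 tilt [ 0.001 -0.001 -1.   ] w 1.001 F [0.3 0.2 0.2] g 0.0 j6 -1.19
538,-124,62,228.6 -> [0.01 0.01 4.23] turn -0.1
jar ((0.0, 0.0), 0.0) nan
  return _methods._mean(a, axis=axis, dtype=dtype,
  ret = ret.dtype.type(ret / rcount)
```

View pics/t2.png

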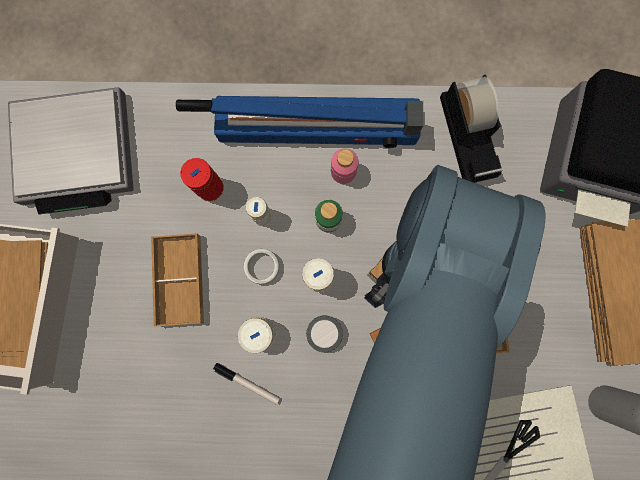

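The arm (450,300) hides the jar, so I'll check that later. Now the carton.

arm_command:
  travel:
    - [0,0,1]
    - [0,0,2]
    - [0,0,3]
    - [0,0,3.6]
    - [0,0,4]
    - [0,0,4.2]
    - [0,0,4.2]
    - [0,0,4.2]
    - [0,0,4.2]
    - [0,0,4.2]
    - [0,0,4.2]
    - [0,0,4.2]
    - [0,0,4.2]
    - [0,0,4.2]
    - [0,0,3.9]
    - [0,0,3]
    - [0,0,2]
    - [0,0,1]
    - [0,0,0.3]
    - [0,0,0.2]
  turn: [0,0,0,0,0,0,0,0,0,0,0,0,0,0,0,0,0,0,0,0]
  grip: [0,0,0,0,0,0,1,1,1,1,1,1,1,1,1,1,1,1,1,1]

```text
time: 9.33
tool_pos: [540.3, -124.5, 187.6]
tcp_rot: [-1.292, 2.858, -0.008]
ft_force: [0.6, -0.6, -0.9]
grip_width: 0.511
gripper_force: 36.3
```

```bash
python3 plan.py 436,-312.6,183,186.5
```

```text
t 9.33 p [ 540.3 -124.5  187.6] yaw -131.4 tilt [ 0.007 -0.002 -1.   ] w 0.511 F [ 0.6 -0.6 -0.9] g 36.3 j6 -1.19
436,-312.6,183,186.5 -> [ 7.   -1.53  0.14] turn 42.1
```

arm_command:
  travel:
    - [1.2,-0.2,0]
    - [2.4,-0.5,0]
    - [3.6,-0.8,0]
    - [4.8,-1.1,0]
    - [6,-1.3,0]
    - [6.95,-1.5,0]
    - [6.95,-1.5,0]
    - [6.95,-1.5,0]
    - [6.95,-1.5,0.7]
    - [6.95,-1.5,1.4]
    - [6.95,-1.5,2.1]
    - [6.95,-1.5,2.7]
    - [6.95,-1.5,3.1]
    - [6.95,-1.5,3.3]
    - [6.95,-1.5,3.3]
    - [6.95,-1.5,3.3]
  turn: [7,14,21,28,35,42,42,42,42,42,42,42,42,42,42,42]
  grip: [1,1,1,1,1,1,1,1,1,1,1,1,1,1,1,1]

```text
time: 10.67
tool_pos: [434.3, -309.2, 83.8]
tcp_rot: [0.184, -3.136, -0.001]
ft_force: [0.2, -0.3, -0.6]
grip_width: 0.514
gripper_force: 36.4
```

```bash
python3 plan.py 436,-312.6,67,186.5; python3 - <<'E'
from h import *
f=snap('scene','s3.png')
E
```

```text
t 10.67 p [ 434.3 -309.2   83.8] yaw -173.3 tilt [-0.     0.001 -1.   ] w 0.514 F [ 0.2 -0.3 -0.6] g 36.4 j6 -0.86
436,-312.6,67,186.5 -> [-0.04 -0.12  0.56] turn 0.2
```

View pics/s3.png

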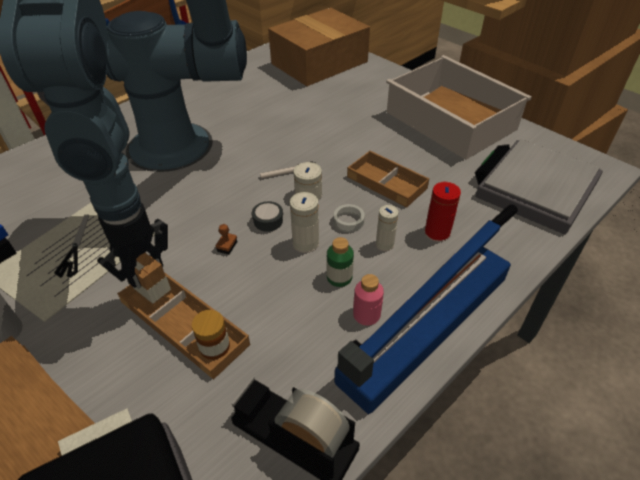

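Jar stands in its far place at (210,335), and the carton is over the near place at (150,278). Lower, release, then go above the tall canister.

arm_command:
  travel:
    - [-0.05,-0.12,0.2]
    - [-0.05,-0.12,0.4]
    - [-0.05,-0.12,0.53]
    - [-0.05,-0.12,0.58]
    - [-0.05,-0.12,0.6]
    - [-0.05,-0.12,0.6]
    - [-0.05,-0.12,0.6]
  turn: [0,0,0,0,0,0,0]
  grip: [1,1,1,1,1,1,1]

```text
time: 11.3
tool_pos: [436.4, -313.9, 67.1]
tcp_rot: [-0.182, 3.135, -0.002]
ft_force: [-3.0, 2.2, 9.7]
grip_width: 0.508
gripper_force: 37.5
```

```bash
python3 plan.py 534,11,215,186.5
```

```text
t 11.3 p [ 436.4 -313.9   67.1] yaw -173.4 tilt [ 0.001 -0.001 -1.   ] w 0.508 F [-3.   2.2  9.7] g 37.5 j6 -0.86
534,11,215,186.5 -> [-4.49 10.38 -4.94] turn 0.1
```

arm_command:
  travel:
    - [0,0,0]
    - [0,0,0]
    - [0,0,0]
    - [0,0,0]
    - [0,0,0]
    - [0,0,-0.6]
    - [0,0,-1.8]
    - [0,0,-3]
    - [0,0,-4.2]
    - [-0.2,0.4,-4.9]
    - [-0.7,1.6,-4.9]
    - [-1.3,2.9,-4.9]
    - [-1.8,4.2,-4.9]
    - [-2.3,5.4,-4.9]
    - [-2.8,6.6,-4.9]
    - [-3.4,7.9,-4.9]
    - [-3.9,9.1,-4.9]
    - [-4.5,10.38,-4.9]
    - [-4.5,10.38,-4.9]
    - [-4.5,10.38,-4.9]
  turn: [0,0,0,0,0,0,0,0,0,0,0,0,0,0,0,0,0,0,0,0]
  grip: [0,0,0,0,0,0,0,0,0,0,0,0,0,0,0,0,0,0,0,0]
  grip_force: 45

```text
time: 12.97
tool_pos: [534.4, 13.5, 212.5]
tcp_rot: [0.189, -3.136, 0.0]
ft_force: [0.5, -0.8, -0.3]
grip_width: 1.0
gripper_force: 0.0
```

```bash
python3 plan.py 534,11,90,186.5
```

```text
t 12.97 p [534.4  13.5 212.5] yaw -173.1 tilt [-0. -0. -1.] w 1.0 F [ 0.5 -0.8 -0.3] g 0.0 j6 -0.21
534,11,90,186.5 -> [ 0.02 -0.08  4.08] turn 0.4
```

arm_command:
  travel:
    - [0,-0.06,1]
    - [0,-0.06,2]
    - [0,-0.06,3]
    - [0,-0.06,3.6]
    - [0,-0.06,4]
    - [0,-0.06,4.1]
    - [0,-0.06,4.1]
    - [0,-0.06,4.1]
    - [0,-0.06,4.1]
    - [0,-0.06,4.1]
    - [0,-0.06,4.1]
    - [0,-0.06,4.1]
    - [0,-0.06,4.1]
    - [0,-0.06,3.8]
    - [0,-0.06,3]
    - [0,-0.06,2]
    - [0,-0.06,1]
    - [0,-0.06,0.3]
    - [0,-0.06,0.1]
    - [0,-0.06,0.1]
  turn: [0,0,0,0,0,0,0,0,0,0,0,0,0,0,0,0,0,0,0,0]
  grip: [0,0,0,0,0,0,0,1,1,1,1,1,1,1,1,1,1,1,1,1]

```text
time: 14.63
tool_pos: [535.7, 9.5, 211.7]
tcp_rot: [-0.182, 3.132, -0.001]
ft_force: [-0.4, -0.7, -2.1]
grip_width: 0.668
gripper_force: 49.1
```

```bash
python3 plan.py 524.5,-302.6,209.5,186.5; python3 - <<'E'
from h import *
f=snap('top'); W=cloud(f); z=W[...,2]
def box(x,y,h,r=42):
    m=(abs(W[...,0]-x)<r)&(abs(W[...,1]-y)<r)&(abs(z-h)<7)
    p=W[m][:,:2].astype(np.float32); print(len(p),cv2.minEnclosingCircle(p),cv2.minAreaRect(p),np.median(z[m]))
box(613,-293,81); box(436,-313,89)
E
```

```text
t 14.63 p [535.7   9.5 211.7] yaw -173.4 tilt [ 0.004 -0.001 -1.   ] w 0.668 F [-0.4 -0.7 -2.1] g 49.1 j6 -0.22
524.5,-302.6,209.5,186.5 -> [  1.57 -10.29   0.08] turn 0.1
682 ((612.4378662109375, -292.1273193359375), 28.364301681518555) ((611.8352661132812, -292.15594482421875), (54.27655029296875, 55.25746536254883), 31.014060974121094) 81.48226212572334
815 ((435.08367919921875, -312.22869873046875), 36.57320785522461) ((435.5931091308594, -312.7463073730469), (60.07986068725586, 45.127140045166016), 6.903031826019287) 88.63510856723055
```

arm_command:
  travel:
    - [0.1,-0.7,0]
    - [0.3,-1.9,0]
    - [0.45,-3.1,0]
    - [0.65,-4.3,0]
    - [0.8,-5.5,0]
    - [1,-6.7,0]
    - [1.2,-7.9,0]
    - [1.4,-9.1,0]
    - [1.5,-10,0]
    - [1.55,-10.3,0]
    - [1.55,-10.3,0]
    - [1.55,-10.3,0]
    - [1.55,-10.3,0.6]
    - [1.55,-10.3,1.2]
    - [1.55,-10.3,1.8]
    - [1.55,-10.3,2.4]
    - [1.55,-10.3,2.9]
    - [1.55,-10.3,3.2]
    - [1.55,-10.3,3.3]
    - [1.55,-10.3,3.3]
  turn: [0,0,0,0,0,0,0,0,0,0,0,0,0,0,0,0,0,0,0,0]
  grip: [1,1,1,1,1,1,1,1,1,1,1,1,1,1,1,1,1,1,1,1]

```text
time: 16.35
tool_pos: [523.3, -301.0, 109.9]
tcp_rot: [0.184, -3.134, -0.003]
ft_force: [-0.2, 0.2, -3.5]
grip_width: 0.667
gripper_force: 49.3
```

```bash
python3 plan.py 524.5,-302.6,93,186.5
```

```text
t 16.35 p [ 523.3 -301.   109.9] yaw -173.3 tilt [-0.002  0.002 -1.   ] w 0.667 F [-0.2  0.2 -3.5] g 49.3 j6 -0.74
524.5,-302.6,93,186.5 -> [-0.03 -0.06  0.56] turn 0.2
```

arm_command:
  travel:
    - [-0.03,-0.03,0.2]
    - [-0.03,-0.03,0.4]
    - [-0.03,-0.03,0.53]
    - [-0.03,-0.03,0.58]
    - [-0.03,-0.03,0.6]
    - [-0.03,-0.03,0.6]
    - [-0.03,-0.03,0.6]
  turn: [0,0,0,0,0,0,0]
  grip: [1,1,1,1,1,1,1]

```text
time: 16.93
tool_pos: [525.4, -303.7, 94.5]
tcp_rot: [-0.182, 3.135, -0.001]
ft_force: [-1.3, 2.4, 6.9]
grip_width: 0.667
gripper_force: 50.0
```

```bash
python3 plan.py 418.5,128,180,185.2
```

```text
t 16.93 p [ 525.4 -303.7   94.5] yaw -173.4 tilt [ 0.002 -0.001 -1.   ] w 0.667 F [-1.3  2.4  6.9] g 50.0 j6 -0.74
418.5,128,180,185.2 -> [ 1.87 14.7  -2.87] turn 1.4
```

arm_command:
  travel:
    - [0,0,0]
    - [0,0,0]
    - [0,0,0]
    - [0,0,0]
    - [0,0,0]
    - [0,0,-0.6]
    - [0,0,-1.6]
    - [0,0,-2.8]
    - [0,0,-3.8]
    - [0,0.3,-4.2]
    - [0.1,1.5,-4.2]
    - [0.3,2.8,-4.2]
    - [0.5,4.1,-4.2]
    - [0.7,5.4,-4.2]
    - [0.9,6.7,-4.2]
    - [1.1,8,-4.2]
    - [1.3,9.3,-4.2]
    - [1.5,10.6,-4.2]
    - [1.6,11.9,-4.2]
    - [1.8,13.2,-4.2]
  turn: [0,0,0,0,0,0,0,0,0,0,0,0,0,0,0,1.4,1.4,1.4,1.4,1.4]
  grip: [0,0,0,0,0,0,0,0,0,0,0,0,0,0,0,0,0,0,0,0]
  grip_force: 40

```text
time: 18.6
tool_pos: [424.4, 85.5, 218.3]
tcp_rot: [0.143, -3.138, -0.0]
ft_force: [1.1, 0.4, 0.4]
grip_width: 1.0
gripper_force: 0.0
```

arm_command:
  travel:
    - [0,1,0]
    - [0,1.5,0]
    - [0,1.5,1]
    - [0,1.5,2]
    - [0,1.5,2.5]
    - [0,1.5,2.5]
    - [0,1.5,2.5]
  turn: [0,0,0,0,0,0,0]
  grip: [0,0,0,0,0,0,0]

```text
time: 19.18
tool_pos: [419.9, 128.4, 142.9]
tcp_rot: [0.144, -3.135, 0.001]
ft_force: [-0.4, -0.2, 0.7]
grip_width: 0.996
gripper_force: 0.0
```

```bash
python3 plan.py 418.5,128,60,185.2; python3 - <<'E'
from h import *
f=snap('top'); W=cloud(f); z=W[...,2]
def box(x,y,h,r=42):
    m=(abs(W[...,0]-x)<r)&(abs(W[...,1]-y)<r)&(abs(z-h)<7)
    p=W[m][:,:2].astype(np.float32); print(len(p),cv2.minEnclosingCircle(p),np.median(z[m]))
box(524.5,-302.6,128);box(613,-293,81); box(436,-313,89)
E
```

```text
t 19.18 p [419.9 128.4 142.9] yaw -174.8 tilt [-0.003 -0.    -1.   ] w 0.996 F [-0.4 -0.2  0.7] g 0.0 j6 0.06
418.5,128,60,185.2 -> [ 0.04 -0.01  2.76] turn 0.0
834 ((524.5413208007812, -301.5535583496094), 29.29265594482422) 127.97312221941162
677 ((611.4539794921875, -292.0401916503906), 27.988821029663086) 81.36907598975631
811 ((435.1035461425781, -312.3028564453125), 36.29267501831055) 88.68065103638425
```

The trio tray is right. Next is the short canister.

arm_command:
  travel:
    - [0.03,0,0.8]
    - [0.03,0,1.6]
    - [0.03,0,2.2]
    - [0.03,0,2.6]
    - [0.03,0,2.8]
    - [0.03,0,2.8]
    - [0.03,0,2.8]
    - [0.03,0,2.8]
    - [0.03,0,2.8]
    - [0.03,0,2.8]
    - [0.03,0,2.8]
    - [0.03,0,2.8]
    - [0.03,0,2.5]
    - [0.03,0,1.7]
    - [0.03,0,0.8]
    - [0.03,0,0]
    - [0.03,0,-0.2]
    - [0.03,0,-0.2]
  turn: [0,0,0,0,0,0,0,0,0,0,0,0,0,0,0,0,0,0]
  grip: [0,0,0,0,0,0,1,1,1,1,1,1,1,1,1,1,1,1]

```text
time: 20.73
tool_pos: [422.7, 128.7, 152.4]
tcp_rot: [-0.143, 3.132, 0.001]
ft_force: [-0.6, 0.4, -1.7]
grip_width: 0.756
gripper_force: 45.0
```

```bash
python3 plan.py 479.1,294.2,149,185.2
```

```text
t 20.73 p [422.7 128.7 152.4] yaw -174.8 tilt [ 0.006  0.001 -1.   ] w 0.756 F [-0.6  0.4 -1.7] g 45.0 j6 0.06
479.1,294.2,149,185.2 -> [-2.37  5.32  0.13] turn 0.0
```

arm_command:
  travel:
    - [-0.4,0.9,0]
    - [-0.9,2,0]
    - [-1.4,3.1,0]
    - [-1.9,4.2,0]
    - [-2.3,5,0]
    - [-2.48,5.3,0]
    - [-2.48,5.3,0]
    - [-2.48,5.3,0.6]
    - [-2.48,5.3,1.2]
    - [-2.48,5.3,1.8]
    - [-2.48,5.3,2.2]
    - [-2.48,5.3,2.3]
    - [-2.48,5.3,2.3]
    - [-2.48,5.3,2.3]
  turn: [0,0,0,0,0,0,0,0,0,0,0,0,0,0]
  grip: [1,1,1,1,1,1,1,1,1,1,1,1,1,1]

```text
time: 21.9
tool_pos: [479.7, 292.8, 80.7]
tcp_rot: [0.142, -3.138, 0.001]
ft_force: [0.6, -0.5, -1.0]
grip_width: 0.757
gripper_force: 45.2
```

```bash
python3 plan.py 479.1,294.2,62.5,185.2
```

```text
t 21.9 p [479.7 292.8  80.7] yaw -174.8 tilt [-0.001 -0.001 -1.   ] w 0.757 F [ 0.6 -0.5 -1. ] g 45.2 j6 0.34
479.1,294.2,62.5,185.2 -> [0.02 0.05 0.61] turn -0.0
```

arm_command:
  travel:
    - [0,0.04,0.2]
    - [0,0.04,0.4]
    - [0,0.04,0.53]
    - [0,0.04,0.58]
    - [0,0.04,0.61]
    - [0,0.04,0.61]
    - [0,0.04,0.61]
  turn: [0,0,0,0,0,0,0]
  grip: [1,1,1,1,1,1,1]

```text
time: 22.48
tool_pos: [480.2, 294.8, 64.5]
tcp_rot: [-0.144, 3.137, 0.0]
ft_force: [-4.8, -1.5, 12.3]
grip_width: 0.765
gripper_force: 46.6
```

```bash
python3 plan.py 655.4,-6.9,195,185.2 655.4,-6.9,60,185.2
```

```text
t 22.48 p [480.2 294.8  64.5] yaw -174.8 tilt [ 0.001  0.    -1.   ] w 0.765 F [-4.8 -1.5 12.3] g 46.6 j6 0.35
655.4,-6.9,195,185.2 -> [ -4.9  -10.55  -4.34] turn 0.0
655.4,-6.9,60,185.2 -> [ -4.9  -10.55   0.16] turn 0.0
```

arm_command:
  travel:
    - [0,0,0]
    - [0,0,0]
    - [0,0,0]
    - [0,0,0]
    - [0,0,0]
    - [0,0,-0.6]
    - [0,0,-1.6]
    - [0,0,-2.8]
    - [0,0,-3.8]
    - [-0.2,-0.4,-4.3]
    - [-0.7,-1.5,-4.3]
    - [-1.2,-2.7,-4.3]
    - [-1.8,-3.9,-4.3]
    - [-2.3,-5,-4.3]
    - [-2.8,-6.1,-4.3]
    - [-3.4,-7.3,-4.3]
    - [-3.9,-8.4,-4.3]
    - [-4.5,-9.6,-4.3]
    - [-4.9,-10.55,-4.3]
    - [-4.9,-10.55,-4.3]
  turn: [0,0,0,0,0,0,0,0,0,0,0,0,0,0,0,0,0,0,0,0]
  grip: [0,0,0,0,0,0,0,0,0,0,0,0,0,0,0,0,0,0,0,0]
  grip_force: 60

```text
time: 24.15
tool_pos: [657.7, -13.1, 190.6]
tcp_rot: [-0.133, 3.137, -0.004]
ft_force: [-0.9, -0.0, -0.8]
grip_width: 1.0
gripper_force: 0.0
```

```bash
python3 plan.py 655.4,-6.9,60,185.2; python3 - <<'E'
from h import *
f=snap('top'); W=cloud(f); z=W[...,2]
def box(x,y,h,r=42):
    m=(abs(W[...,0]-x)<r)&(abs(W[...,1]-y)<r)&(abs(z-h)<7)
    p=W[m][:,:2].astype(np.float32); print(len(p),cv2.minEnclosingCircle(p),np.median(z[m]))
box(479,294,78)
E
```

```text
t 24.15 p [657.7 -13.1 190.6] yaw -175.1 tilt [ 0.001 -0.003 -1.   ] w 1.0 F [-0.9 -0.  -0.8] g 0.0 j6 -0.2
655.4,-6.9,60,185.2 -> [0.07 0.22 4.35] turn -0.3
945 ((476.4631652832031, 295.04364013671875), 33.2130241394043) 77.81055481688003
```

arm_command:
  travel:
    - [0,0,0]
    - [0,0,0]
    - [0,0,0.5]
  turn: [0,0,0]
  grip: [0,0,0]

```text
time: 24.45
tool_pos: [656.5, -5.8, 179.5]
tcp_rot: [-0.146, 3.133, -0.001]
ft_force: [0.6, -0.1, 0.4]
grip_width: 1.001
gripper_force: 0.0
```

```bash
python3 plan.py 655.4,-6.9,60,185.2
```

```text
t 24.45 p [656.5  -5.8 179.5] yaw -174.7 tilt [ 0.005 -0.    -1.   ] w 1.001 F [ 0.6 -0.1  0.4] g 0.0 j6 -0.2
655.4,-6.9,60,185.2 -> [ 0.06 -0.03  3.98] turn 0.1
```

arm_command:
  travel:
    - [0.03,0,1]
    - [0.03,0,2]
    - [0.03,0,2.9]
    - [0.03,0,3.5]
    - [0.03,0,3.8]
    - [0.03,0,3.95]
    - [0.03,0,3.95]
    - [0.03,0,3.95]
    - [0.03,0,3.95]
    - [0.03,0,3.95]
    - [0.03,0,3.95]
    - [0.03,0,3.95]
    - [0.03,0,3.95]
    - [0.03,0,3.6]
    - [0.03,0,2.8]
    - [0.03,0,1.9]
    - [0.03,0,1]
    - [0.03,0,0.2]
    - [0.03,0,-0.15]
    - [0.03,0,-0.15]
  turn: [0,0,0,0,0,0,0,0,0,0,0,0,0,0,0,0,0,0,0,0]
  grip: [0,0,0,0,0,0,1,1,1,1,1,1,1,1,1,1,1,1,1,1]

```text
time: 26.12
tool_pos: [656.1, -7.3, 184.4]
tcp_rot: [-0.143, 3.133, -0.001]
ft_force: [0.8, 0.0, -3.7]
grip_width: 0.61
gripper_force: 63.7
```

```bash
python3 plan.py 567.8,302.2,183,185.2; python3 - <<'E'
from h import *
snap('scene','s5.png')
E
```

```text
t 26.12 p [656.1  -7.3 184.4] yaw -174.8 tilt [ 0.006 -0.001 -1.   ] w 0.61 F [ 0.8  0.  -3.7] g 63.7 j6 -0.2
567.8,302.2,183,185.2 -> [ 1.99 10.54  0.02] turn 0.0
```

View pics/s5.png

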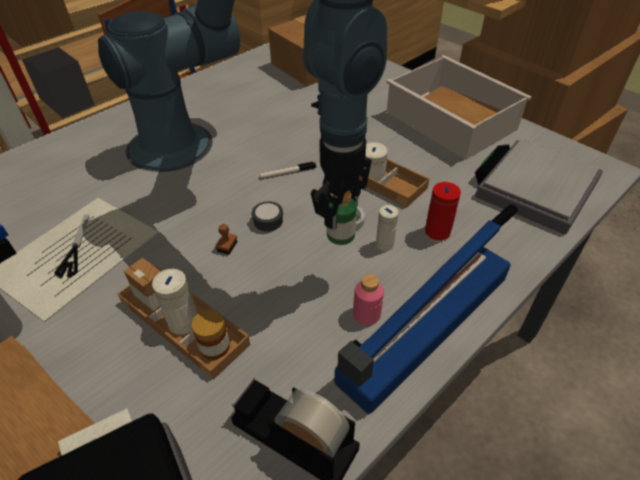

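Bottle is held at (343,215). The trio is complete at (175,310), and the slim tube and tin haven't moved.

arm_command:
  travel:
    - [0.5,0.6,0]
    - [1,1.7,0]
    - [1.5,2.8,0]
    - [1.9,4,0]
    - [2,5.2,0]
    - [2,6.4,0]
    - [2,7.6,0]
    - [2,8.8,0]
    - [2,9.8,0]
    - [2,10.4,0]
    - [2,10.5,0]
    - [2,10.5,0]
    - [2,10.5,0.6]
    - [2,10.5,1.2]
    - [2,10.5,1.8]
    - [2,10.5,2.4]
    - [2,10.5,3]
    - [2,10.5,3.3]
    - [2,10.5,3.4]
    - [2,10.5,3.4]
  turn: [0,0,0,0,0,0,0,0,0,0,0,0,0,0,0,0,0,0,0,0]
  grip: [1,1,1,1,1,1,1,1,1,1,1,1,1,1,1,1,1,1,1,1]

```text
time: 27.83
tool_pos: [565.0, 299.7, 77.6]
tcp_rot: [0.141, -3.136, 0.002]
ft_force: [-0.5, 0.6, -2.9]
grip_width: 0.616
gripper_force: 63.9
```

```bash
python3 plan.py 567.8,302.2,63.5,185.2
```

```text
t 27.83 p [565.  299.7  77.6] yaw -174.8 tilt [-0.003 -0.001 -1.   ] w 0.616 F [-0.5  0.6 -2.9] g 63.9 j6 0.3
567.8,302.2,63.5,185.2 -> [-0.1   0.08  0.47] turn -0.0
```

arm_command:
  travel:
    - [-0.05,0.04,0.2]
    - [-0.05,0.04,0.35]
    - [-0.05,0.04,0.47]
    - [-0.05,0.04,0.54]
    - [-0.05,0.04,0.57]
    - [-0.05,0.04,0.57]
    - [-0.05,0.04,0.57]
  turn: [0,0,0,0,0,0,0]
  grip: [1,1,1,1,1,1,1]

```text
time: 28.42
tool_pos: [567.5, 302.5, 63.2]
tcp_rot: [-0.144, 3.137, 0.0]
ft_force: [-2.3, -2.3, 6.2]
grip_width: 0.618
gripper_force: 64.5
```

Contact. Release and rise clear, moving aside so the cameras can see.

arm_command:
  travel:
    - [0,0,0]
    - [0,0,0]
    - [0,0,0]
    - [0,0,0]
    - [0,0,0]
    - [0,0,-0.6]
    - [0,0,-1.6]
    - [0,0,-2.8]
    - [0,0,-3.9]
    - [0.3,-0.8,-4.5]
    - [0.8,-2,-4.5]
    - [1.2,-3.2,-4.5]
    - [1.6,-4.4,-4.5]
    - [2,-5.6,-4.5]
    - [2.3,-6.8,-4.5]
    - [2.6,-8,-4.5]
    - [2.8,-8.5,-4.5]
    - [2.8,-8.5,-4.5]
    - [2.8,-8.5,-4.5]
    - [2.8,-8.5,-4.5]
  turn: [0,0,0,0,0,0,0,0,0,0,0,0,0,0,0,0,0,0,0,0]
  grip: [0,0,0,0,0,0,0,0,0,0,0,0,0,0,0,0,0,0,0,0]

```text
time: 30.08
tool_pos: [507.1, 41.3, 197.0]
tcp_rot: [-0.144, 3.138, 0.001]
ft_force: [0.3, -0.1, 0.4]
grip_width: 1.0
gripper_force: 0.0
```

```bash
python3 - <<'E'
from h import *
f=snap('top','t6.png'); W=cloud(f); z=W[...,2]
def box(n,x,y,h,T,r=42):
    m=(abs(W[...,0]-x)<r)&(abs(W[...,1]-y)<r)&(abs(z-h)<7)
    p=W[m][:,:2].astype(np.float32); c,rad=cv2.minEnclosingCircle(p)
    a=np.radians(T[2]); d=np.array(c)-T[:2]; print(n,np.round([d@[np.cos(a),np.sin(a)],d@[-np.sin(a),np.cos(a)],rad*2,np.median(z[m])],1),cv2.minAreaRect(p)[2])
D=(523.5,298.2,5.2);T=(524.5,-302.6,6.5)
box('tall',524.5,-302.6,128,T);box('jar',613,-293,81,T);box('carton',436,-313,89,T);box('short',479,294,78,D);box('bottle',568,302,107,D);box('slim',660,131,101,(659.6,131.4,0))
print(manip.get_state()['time'],manip.get_state()['joint_velocities'].round(3))
E
```

```text
tall [  0.4   0.8  58.4 127.9] 1.2906215190887451
jar [88.6  1.  56.2 81.5] 27.930017471313477
carton [-89.8   0.6  72.9  88.6] 6.736942291259766
short [-47.2   1.4  66.7  77.7] 42.24306106567383
bottle [ 43.7   0.7  32.9 107.1] 78.96839141845703
slim [  0.8  -0.4  39.8 100.8] 2.64219069480896
30.1333 [ 0.011  0.003  0.001 -0.001 -0.002 -0.003]
```

View pics/t6.png

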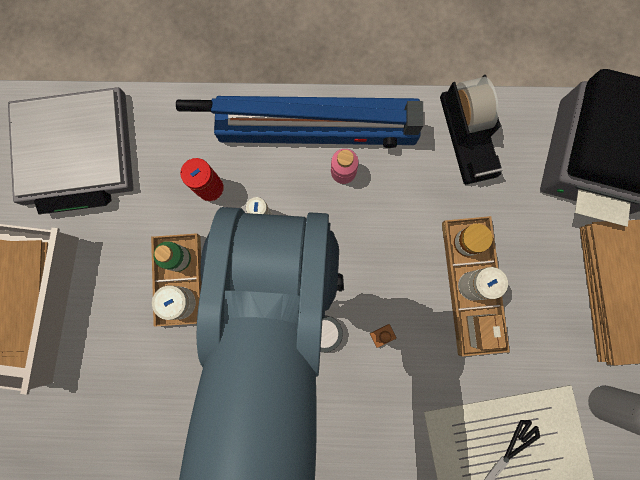

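All five stand in their places, within 3 mm of centre: the duo at (168,255)/(170,302) and the trio at (476,238)/(490,283)/(488,331). The gripper is clear of everything, so I'm handing in.

```bash
python3 -c "
from h import *
print(close_job())"
```

```text
the job is handed in; nothing more can be done
None
```

Both gift trays are made up and the job is handed in at about 30 s: all five items are upright within about 3 mm of their places' centres, the carton is square to the tray, and the slim tube and flat tin were left where they stood (no verdict was returned).

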